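# Lay the radio on its face against the stop bar

## Task

At the repair bench, the black table radio stands upright on the blue service mat. Push it over forwards so that it lies flat on its speaker side with the back panel and its screws facing up, then push it along the mat until its whole top side sits flush against the wooden stop bar, ready to be opened. Do it all by pushing: never lift or carry the radio, and leave the glue bottle, the metal dish, the meter and the screwdriver where they are.

Things in the scene. Friction and masses are not known exactly. Their poses are not given: they have to be found in the camera images.
- mat: Fixed blue ribbed service mat, 410 by 380 mm and 6 mm thick, at some yaw. Origin: on the bench, 150 mm before the middle of the stop bar's face; the mat reaches from x = -160 to 250 and y = -190 to 190 mm. Its +y points to the wooden stop bar fixed along its edge: 300 mm long (along x), 22 mm wide, top 32 mm above the bench, flat face at y = 150 mm.
- stop_face (a point): Middle of the stop bar's flat face that looks at the radio, 31 mm above the bench (25 mm above the mat). Axes as the mat's: +y into the bar, x along the bar (the bar's ends are at x = -150 and +150 mm).
- radio: Loose black radio, a box 160 mm wide (its x), 50 deep (y), 110 tall (z), 0.35 to 0.8 kg. Origin: centre of its underside as it stands. +y points out of the front (grey panel, round speaker grille, yellow scale); -y is the back (vents, battery cover, four screws); +z its top side (silver strip). Starts upright on the mat, front turned to the stop bar within 15 degrees and 185 to 245 mm from it.
- radio_center (a point): Middle of the radio and about its centre of mass: 55 mm above its underside when it stands, 25 mm above the mat when it lies on its face. Pushed high on its back it does not slide but tips about its lower front edge; past about 25 degrees it falls by itself onto its face, its top side then towards the bar.
- radio_top_a (a point): On the radio's top side, at the end of its -x, mid depth: (-80, 0, 110) mm in the radio's frame.
- radio_top_b (a point): On the radio's top side, at the end of its +x, mid depth: (80, 0, 110) mm in the radio's frame.
- glue: Bystander: red glue bottle with white cap standing on the mat, 44 mm diameter, 110 mm tall. Origin: centre of its underside.
- dish: Bystander: small steel screw dish on the mat, 70 mm diameter, 22 mm high. Origin: centre of its underside.
- meter: Bystander: yellow multimeter lying on the mat, 70 (x) by 130 (y) by 32 mm high. Origin: centre of its underside.
- driver: Bystander: screwdriver with orange handle lying on the bench behind the stop bar, 160 mm long along its x, handle to -x. Origin: under its middle.
Not all that is in view belongs to the job. Of the things shaped like the radio, the black one is meant.

How it is judged:
On the way, in this order (a step that is already met when the one before it is completed fails the run):
1. the radio lies flat on its speaker side, back panel up (angle between radio's own y axis and vertical above 3.05 rad), for 0.2 s.
2. lying so, its whole top side is flush against the stop bar (angle between radio's own y axis and vertical above 3.05 rad and y of each of radio_top_a, radio_top_b in the frame of stop_face above -0.004 m and x of radio_top_a in the frame of stop_face between -0.15 and 0.15 m and x of radio_top_b in the frame of stop_face between -0.15 and 0.15 m and z of radio_center in the frame of stop_face below 0.006 m), for 0.2 s.
At the end, for the whole second after the job is handed in: The radio lies at rest flat on its speaker side (within 5 degrees) on the mat, both ends of its top side within 4 mm of the stop bar's face and between the bar's ends; each bystander is within 20 mm of where it stood (all of step 2 and linear speed of radio below 0.02 m/s and angular speed of radio below 0.1 rad/s and distance of each of glue, dish, meter, driver from where it was at the start of the episode below 0.02 m); the robot touches nothing.
It fails at once if the radio is lifted or carried (height (world z) of radio_center above 0.074 m or (angle between radio's own y axis and vertical above 2.95 rad and height (world z) of radio_center above 0.048 m)).
It fails at once if a bystander is pushed more than 20 mm or knocked over (distance of any of glue, dish, meter, driver from where it was at the start of the episode above 0.02 m or angle between glue's own z axis and vertical above 0.5 rad).
It also fails if it takes over 45 s, if anything falls off the work surface, if the arm or the gripper's body presses on something with over 40 N, if the wrist force passes 120 N, or if a joint passes its speed limit or range.

## Robot

A 6-joint arm with a two-finger parallel gripper is mounted at the origin on the work surface. World frame = base frame: x ahead of the robot, y to its left, z up, the work surface at z = 0. Lengths are in m, angles in rad, forces in N, time in s.
With the tool pointing down it reaches from about 0.275 to 1 m from the base axis. Payload 8.4 kg.
Tool frame: the origin (TCP) lies midway between the tips of the shut fingers; the grasp point (between the pads) lies 19 mm behind it; z points along the fingers, y is the line along which they close (so a half turn about z gives the same grasp; the last joint's range is limited). The gripper opens to 85 mm and grips with 20 to 120 N. Pads are 22 mm wide; open, the fingers measure 114 mm over their backs; the gripper's body (76 mm by 85 mm) begins 54 mm behind the grasp point. The pads swing forward as they close: fully open they stand 13 mm farther back than shut.
Start: joints at [1.14, 0.353, 1.633, -0, 1.155, -0.002], TCP at [0.26, 0.568, 0.231] pointing down, gripper open.
Joint ranges: [-2.63, 2.63], [-0.92, 2.1], [0.06, 2.66], [-1.3, 4.44], [0, 2.69], [-3.02, 3.02]. Speed limits (rad/s): [2.22, 2.22, 2.79, 3.14, 3.14, 3.14].

## Interface

Orientations are given as a rotation vector (axis times angle).
In Python, from bench import ctrl gives the robot as it stands.
- The arm moves only by the tool move_arm, never from a script. Its argument "increments" is a list of rows, each a list of 3 entries, a list of its own where there are three numbers: the opening, from -1 (shut) to 1 (fully open), then the shift along the tool's x, y, z each as a share of 400 mm, from -1 to 1, then the turn about the tool's z as a share of 30 degrees, from -1 to 1. A call has 1 to 12 rows; each row is the pose to reach, as a shift and turn from the pose commanded when the call began, along the tool's axes at that moment; what a row does not reach only later rows make up. A row lasts 1/12 s, in which the tool goes at most 41.7 mm and 7.16 degrees, less where a joint would pass 70% of its speed; a pose out of reach is approached as far as the arm can. A call with a number of a shift or a turn outside -1 to 1 is refused whole. A call with a gripper value outside its range is refused whole. The fingers move at their own pace and stop on an object; the grip force is fixed at half the most. Time passes only in rows, so rows that repeat a pose let the fingers close. It gives the time, the measured TCP pose, the force, the opening and the grip force at its end, in the units of the state.
- ctrl.read_state(): the state, without advancing time (a new reading comes with each control period).
- ctrl.capture(name): name is "scene" or "top" or "wrist"; returns a dict with "color" (384x512x3 uint8, blue, green, red), "K" (3x3 intrinsics, pixels), "R" (3x3) and "t" (3): a world point X has camera coordinates R X + t. Camera axes: x right, y down, z forward; pixel columns grow to the right and rows downward; lengths in m; the calibration is good to about 2 mm. A picture is of the moment at which its call begins. There is no depth.
- ctrl.close_job(): hands the job in; it is judged then, once.
The state is a dict: "clock": time; "joints": joint angles; "joint_vel": joint speeds; "effort": joint torques, N m; "ee_pos": TCP position; "tcp_rot": TCP orientation; "ft_force": force on the tool from outside, world axes, zero at the start; "wrist_torque": the same for the moment, N m; "grip_width": finger opening in m; "grasp_force": force on a finger pad.
Only numpy, scipy, OpenCV 4.12 (cv2) and the standard library are available. Lean on these libraries where they do the work, as an engineer would, in place of code of your own. Each camera call takes 0.05 s, during which the arm holds its last target. There are 200 camera calls.

## Working session

There is one attempt and no reset: what is moved stays moved. The work goes in short steps, Python scripts to look and compute and a tool call to move; the robot and the scene stay as the last step left them, time stands still between calls to the robot, and variables do not carry over. Pictures are saved under pics/ and viewed, at most 10 in all, crops included, and the job is handed in when it is done.

Besides the shell and the picture viewer there is one more tool, called after "Emit:" by a JSON object that holds its "fn" and its "kwargs", one argument or row to a line. move_arm: Moves the arm, as the interface text tells. Its arguments: {"type":"object","properties":{"increments":{"type":"array","items":{"type":"array"}}},"required":["increments"]}

```bash
mkdir -p pics; python3 - <<'E'
from bench import ctrl
import cv2,numpy as np
s=ctrl.read_state();print(s['clock'],s['ee_pos'],s['tcp_rot'],s['grip_width'])
for n in('scene','top'):
    c=ctrl.capture(n);cv2.imwrite(f'pics/{n}0.png',c['color']);np.savez(f'{n}0.npz',**c);print(n,c['K'],-c['R'].T@c['t'])
E
```

```text
0.0 [0.25965795 0.56798512 0.23056837] [-6.68329292e-01 -3.06937462e+00  2.08621447e-03] 0.08555854325070629
scene [[449.29813599   0.         258.64095955]
 [  0.         449.29813599 191.2060104 ]
 [  0.           0.           1.        ]] [ 0.9260393  -0.7005661   1.04540224]
top [[391.84992311   0.         254.94876528]
 [  0.         391.84992311 186.12811594]
 [  0.           0.           1.        ]] [ 0.33854955 -0.03082501  1.28023769]
```

View pics/scene0.png

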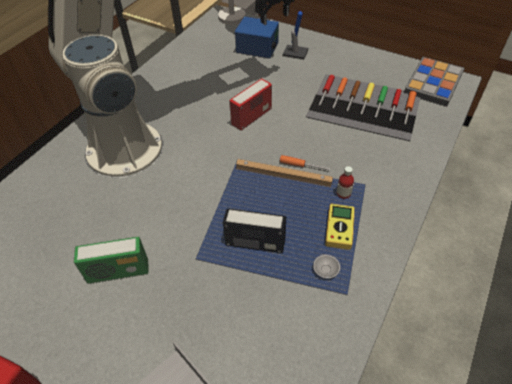

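View pics/top0.png

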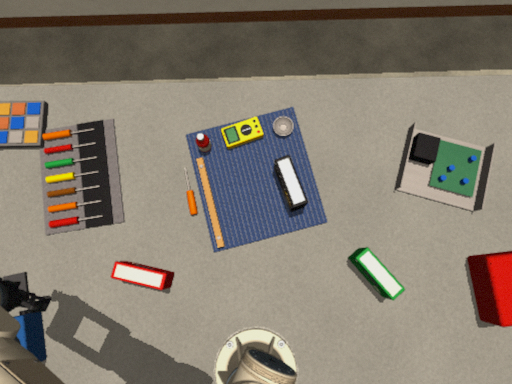

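The scene view shows the black radio at about (255,230), with its back to the camera, and the bar at (285,172). In the top view the bar is at (209,202), the radio at (291,182), the glue at (203,142), the meter at (242,132) and the dish at (283,127).

```bash
cat > h.py <<'E'
import cv2,numpy as np
def ray(c,px,z):
    px=np.atleast_2d(px).astype(float);C=-c['R'].T@c['t']
    d=(np.c_[px,np.ones(len(px))]@np.linalg.inv(c['K']).T)@c['R']
    return (C+d*((z-C[2])/d[:,2])[:,None])[:,:2]
def rect(c,m,z,lo,hi):
    "largest blob of mask in the box lo..hi (pixels) as min-area rect at height z: centre, sides, angle of long axis, corners"
    k=np.zeros_like(m);k[lo[1]:hi[1],lo[0]:hi[0]]=m[lo[1]:hi[1],lo[0]:hi[0]]
    cs,_=cv2.findContours(k,cv2.RETR_EXTERNAL,cv2.CHAIN_APPROX_NONE)
    b=max(cs,key=cv2.contourArea)[:,0]
    w=ray(c,b,z);r=cv2.minAreaRect((w*1000).astype(np.float32))
    p=cv2.boxPoints(r)/1000;e=[p[1]-p[0],p[2]-p[1]];l=max(e,key=np.linalg.norm)
    return np.array(r[0])/1000,sorted(np.linalg.norm(e,axis=1)),np.degrees(np.arctan2(l[1],l[0])),p
E
python3 - <<'E'
from h import *
np.set_printoptions(precision=4,suppress=True)
for n,boxes in (('top',dict(bar=((190,150),(228,252)),mat=((180,100),(330,255)),strip=((265,145),(315,220)),glue=((192,125),(215,155)),dish=((268,112),(300,140)),meter=((218,112),(266,152)))),('scene',dict(bar=((230,155),(335,190)),strip=((220,205),(290,237))))):
    c=np.load(n+'0.npz');h=cv2.cvtColor(c['color'],cv2.COLOR_BGR2HSV);H,S,V=[h[...,i].astype(int) for i in range(3)]
    M=dict(bar=((H<20)&(S>80)&(V>100)),mat=((H>100)&(H<130)&(S>70)),strip=((S<60)&(V>150)),glue=((H<8)|(H>172))&(S>120),dish=(S<60)&(V>90),meter=(H>20)&(H<40)&(S>120))
    Z=dict(bar=.032,mat=.006,strip=.116,glue=.08,dish=.028,meter=.038)
    for k,b in boxes.items():
        r=rect(c,(M[k]*255).astype(np.uint8),Z[k],*b);print(n,k,r[0],np.array(r[1]),round(r[2],2));print(r[3].round(4).tolist())
E
```

```text
top bar [0.5199 0.1374] [0.0233 0.2999] 13.87
[[0.3714999854564667, 0.11270000040531158], [0.37709999084472656, 0.09009999781847], [0.6682999730110168, 0.16200000047683716], [0.6626999974250793, 0.18459999561309814]]
top mat [ 0.6016 -0.0076] [0.3762 0.4069] 13.88
[[0.35899999737739563, 0.12620000541210175], [0.44920000433921814, -0.23899999260902405], [0.8442000150680542, -0.14139999449253082], [0.7538999915122986, 0.22390000522136688]]
top strip [ 0.5664 -0.1191] [0.0371 0.1409] 19.16
[[0.49380001425743103, -0.12470000237226486], [0.5059999823570251, -0.15970000624656677], [0.6391000151634216, -0.11349999904632568], [0.6269000172615051, -0.07840000092983246]]
top glue [0.7049 0.1539] [0.0357 0.0399] -63.45
[[0.6800000071525574, 0.16380000114440918], [0.6977999806404114, 0.12809999287128448], [0.7297999858856201, 0.14409999549388885], [0.711899995803833, 0.17970000207424164]]
top dish [ 0.7727 -0.1044] [0.0699 0.0701] 88.75
[[0.7369999885559082, -0.1386999934911728], [0.8068000078201294, -0.14030000567436218], [0.8083999752998352, -0.07010000199079514], [0.7384999990463257, -0.06859999895095825]]
top meter [0.7474 0.0305] [0.076 0.13 ] -71.07
[[0.6904000043869019, 0.07959999889135361], [0.7325999736785889, -0.043299999088048935], [0.8044999837875366, -0.01860000006854534], [0.7623000144958496, 0.10429999977350235]]
scene bar [0.523  0.1367] [0.0229 0.2983] 13.95
[[0.37549999356269836, 0.11180000007152557], [0.38100001215934753, 0.08959999680519104], [0.6704999804496765, 0.1615000069141388], [0.6650000214576721, 0.18379999697208405]]
scene strip [ 0.5676 -0.1181] [0.0352 0.1391] 19.25
[[0.4961000084877014, -0.12439999729394913], [0.5077999830245972, -0.15770000219345093], [0.6391000151634216, -0.11180000007152557], [0.6274999976158142, -0.07859999686479568]]
```

Emit:
{"fn": "move_arm", "kwargs": {
  "increments": [
    [1, [-0.775, -0.69, 0], 0.77],
    [1, [-0.775, -0.69, 0], 0.77],
    [1, [-0.775, -0.69, 0], 0.77],
    [1, [-0.775, -0.69, 0], 0.77],
    [1, [-0.775, -0.69, 0], 0.77],
    [1, [-0.775, -0.69, 0], 0.77],
    [1, [-0.775, -0.69, 0], 0.77],
    [1, [-0.775, -0.69, 0], 0.77],
    [1, [-0.775, -0.69, 0], 0.77],
    [1, [-0.775, -0.69, 0], 0.77],
    [1, [-0.775, -0.69, 0], 0.77],
    [1, [-0.775, -0.69, 0], 0.77]
  ]
}}

```text
clock: 1.1
ee_pos: [0.4276, 0.1866, 0.2312]
tcp_rot: [-1.276, -2.871, 0.0]
ft_force: [-0.1, 0.4, -0.1]
grip_width: 0.0853
grasp_force: 0.0
```

```bash
cat >> h.py <<'E'
def inc(s,target,ang):
    "shares for a move to world target with tool x at ang degrees"
    from scipy.spatial.transform import Rotation as Ro
    A=Ro.from_rotvec(s['tcp_rot']).as_matrix();a=np.degrees(np.arctan2(A[1,0],A[0,0]))
    print('ee',s['ee_pos'],'tool x at',a.round(2),'shares',(A.T@(np.array(target)-s['ee_pos'])/.4).round(3),'turn',round(-(ang-a)/30,3),'clock',s['clock'])
E
python3 - <<'E'
from h import *;from bench import ctrl
inc(ctrl.read_state(),[.5917,-.1895,.2312],109.2)
inc(ctrl.read_state(),[.5917,-.1895,.095],109.2)
E
```

```text
ee [0.42758092 0.18660433 0.23116675] tool x at 132.08 shares [-0.973 -0.326 -0.   ] turn 0.763 clock 1.1
ee [0.42758092 0.18660433 0.23116675] tool x at 132.08 shares [-0.973 -0.325  0.34 ] turn 0.763 clock 1.1
```

Emit:
{"fn": "move_arm", "kwargs": {
  "increments": [
    [1, [-0.973, -0.326, 0], 0.763],
    [1, [-0.973, -0.326, 0], 0.763],
    [1, [-0.973, -0.326, 0], 0.763],
    [1, [-0.973, -0.326, 0], 0.763],
    [1, [-0.973, -0.326, 0], 0.763],
    [1, [-0.973, -0.326, 0], 0.763],
    [1, [-0.973, -0.326, 0], 0.763],
    [1, [-0.973, -0.326, 0], 0.763],
    [1, [-0.973, -0.326, 0], 0.763],
    [1, [-0.973, -0.326, 0], 0.763],
    [1, [-0.973, -0.326, 0], 0.763],
    [1, [-0.973, -0.326, 0], 0.763]
  ]
}}

```text
clock: 2.1
ee_pos: [0.5934, -0.187, 0.2304]
tcp_rot: [-1.815, -2.563, -0.0]
ft_force: [-0.2, 1.2, 0.4]
grip_width: 0.0854
grasp_force: 0.0
```

Emit:
{"fn": "move_arm", "kwargs": {
  "increments": [
    [1, [0, 0, 0.1], 0],
    [1, [0, 0, 0.2], 0],
    [1, [0, 0, 0.28], 0],
    [1, [0, 0, 0.345], 0],
    [1, [0, 0, 0.345], 0],
    [1, [0, 0, 0.345], 0]
  ]
}}

```text
clock: 2.6
ee_pos: [0.5918, -0.1848, 0.0924]
tcp_rot: [-1.81, -2.563, 0.001]
ft_force: [1.2, 0.9, 0.6]
grip_width: 0.0852
grasp_force: 0.0
```

```bash
python3 - <<'E'
from h import *;from bench import ctrl
inc(ctrl.read_state(),[.5917,-.1895,.093],109.2)
c=ctrl.capture('scene');cv2.imwrite('pics/s1.png',cv2.resize(c['color'][130:310,180:400],None,fx=3,fy=3))
E
```

```text
ee [ 0.59176085 -0.18481215  0.09244161] tool x at 109.54 shares [-0.011 -0.004 -0.001] turn 0.011 clock 2.6
```

View pics/s1.png

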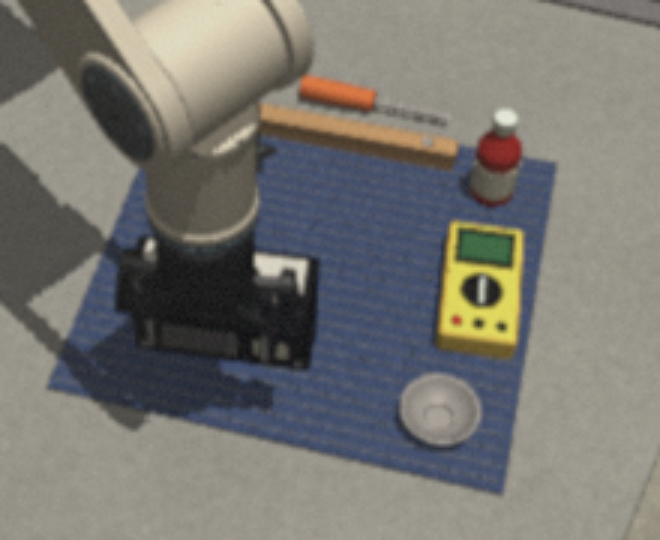

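The fingers are behind the radio's back, near its top. In the crop they are at about (130,290) and (290,300), and the bystanders are clear. I'll push it over now.

Emit:
{"fn": "move_arm", "kwargs": {
  "increments": [
    [1, [0.03, 0, 0], 0],
    [1, [0.06, 0, 0], 0],
    [1, [0.075, 0, 0], 0],
    [1, [0.09, 0, 0], 0],
    [1, [0.105, 0, 0], 0],
    [1, [0.12, 0, 0], 0],
    [1, [0.135, 0, 0], 0],
    [1, [0.15, 0, 0], 0],
    [1, [0.165, 0, 0], 0],
    [1, [0.18, 0, 0], 0],
    [1, [0.195, 0, 0], 0],
    [1, [0.21, 0, 0], 0]
  ]
}}

```text
clock: 3.65
ee_pos: [0.5643, -0.1071, 0.093]
tcp_rot: [-1.814, -2.564, 0.0]
ft_force: [-0.3, -0.5, 0.6]
grip_width: 0.0851
grasp_force: 0.0
```

```bash
python3 - <<'E'
from h import *;from bench import ctrl
s=ctrl.read_state();inc(s,[.5917,-.1895,.093],109.2);print(s['ft_force'])
c=ctrl.capture('scene');cv2.imwrite('pics/s2.png',cv2.resize(c['color'][130:310,180:400],None,fx=3,fy=3))
E
```

```text
ee [ 0.56425084 -0.1071257   0.09303138] tool x at 109.44 shares [-0.217 -0.004 -0.   ] turn 0.008 clock 3.65
[-0.32294675 -0.50333386  0.61066585]
```

View pics/s2.png

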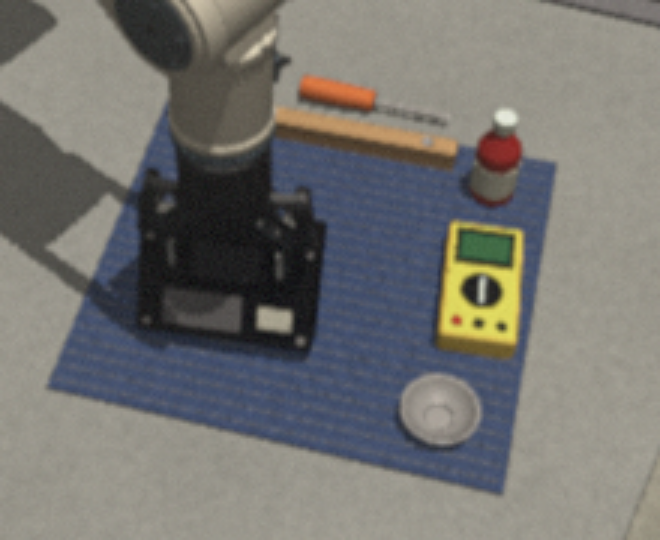

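The radio lies flat with its back panel up and the screws visible. I'll back off and measure where its rear edge is.

Emit:
{"fn": "move_arm", "kwargs": {
  "increments": [
    [1, [-0.05, 0, 0], 0],
    [1, [-0.12, 0, 0], 0],
    [1, [-0.2, 0, 0], 0],
    [1, [-0.25, 0, 0], 0],
    [1, [-0.25, 0, 0], 0],
    [1, [-0.25, 0, 0], 0]
  ]
}}

```text
clock: 4.2
ee_pos: [0.5979, -0.2028, 0.0929]
tcp_rot: [-1.816, -2.563, 0.0]
ft_force: [-0.4, 0.4, -0.4]
grip_width: 0.0857
grasp_force: 0.0
```

```bash
python3 - <<'E'
from h import *;from bench import ctrl
s=ctrl.read_state();inc(s,[.59,-.19,.093],103.9)
c=ctrl.capture('scene');np.savez('s3.npz',**c);cv2.imwrite('pics/s3.png',cv2.resize(c['color'][130:310,180:400],None,fx=3,fy=3))
E
```

```text
ee [ 0.59789715 -0.20277556  0.09290378] tool x at 109.35 shares [ 0.037 -0.008 -0.   ] turn 0.182 clock 4.2
```

View pics/s3.png

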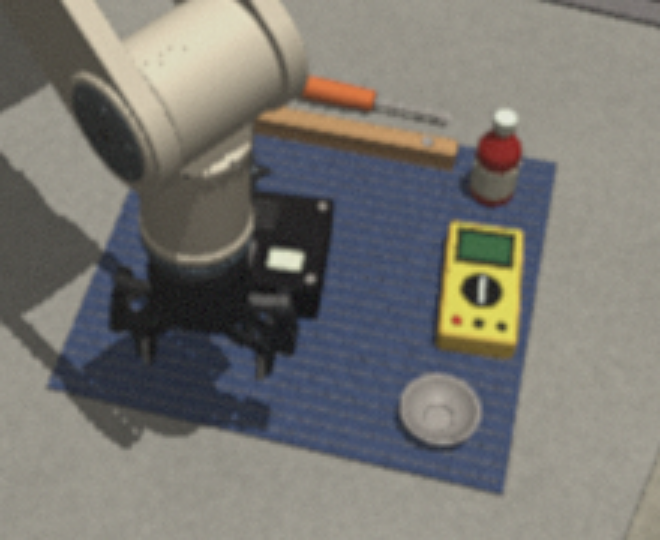

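The radio is flat. Its right-far corner is at about crop (333,200) and its right-near corner at about (320,292). The fingers are behind it at (145,350) and (265,365).

```bash
python3 - <<'E'
from h import *
c=np.load('s3.npz');p=np.array([[333,200],[320,292],[322,207],[310,278],[285,260]])/3+[180,130]
w=ray(c,p,.056);print(w.round(4))
t=np.radians(13.9);X=np.array([np.cos(t),np.sin(t)]);Y=np.array([-X[1],X[0]])
d=w-[.5241,.1263];print(np.c_[d@X,d@Y].round(4))
e=w[2]-w[3];print(np.linalg.norm(e),np.degrees(np.arctan2(e[1],e[0]))-103.9,np.linalg.norm(w[0]-w[1]))
print((np.array([.5979,-.2028])-[.5241,.1263])@np.c_[X,Y])
E
```

```text
[[ 0.5989  0.0365]
 [ 0.6361 -0.0639]
 [ 0.5936  0.024 ]
 [ 0.6212 -0.0545]
 [ 0.592  -0.0474]]
[[ 0.051  -0.1051]
 [ 0.0631 -0.2115]
 [ 0.0429 -0.116 ]
 [ 0.0509 -0.1988]
 [ 0.0242 -0.1849]]
0.08316786399901772 5.529211687441816 0.10706733957008022
[-0.00742017 -0.33719162]
```

```bash
python3 - <<'E'
from h import *;from bench import ctrl
t=np.radians(13.9);X=np.array([np.cos(t),np.sin(t)]);Y=np.array([-X[1],X[0]])
g=np.array([.5241,.1263])-.018*X-.275*Y
inc(ctrl.read_state(),[*g,.012],103.9)
E
```

```text
ee [ 0.59745511 -0.20188798  0.09283069] tool x at 109.39 shares [ 0.155 -0.011  0.202] turn 0.183 clock 4.25
```

Emit:
{"fn": "move_arm", "kwargs": {
  "increments": [
    [1, [0, -0.011, 0.05], 0.183],
    [1, [0, -0.011, 0.1], 0.183],
    [1, [0, -0.011, 0.15], 0.183],
    [1, [0.0, -0.011, 0.2], 0.183],
    [1, [0.05, -0.011, 0.202], 0.183],
    [1, [0.1, -0.011, 0.202], 0.183],
    [1, [0.155, -0.011, 0.202], 0.183],
    [1, [0.155, -0.011, 0.202], 0.183],
    [1, [0.155, -0.011, 0.202], 0.183]
  ]
}}

```text
clock: 5.0
ee_pos: [0.5724, -0.1432, 0.0125]
tcp_rot: [-1.931, -2.476, 0.001]
ft_force: [0.0, 0.2, 0.1]
grip_width: 0.0855
grasp_force: 0.0
```

```bash
python3 - <<'E'
from h import *;from bench import ctrl
t=np.radians(13.9);X=np.array([np.cos(t),np.sin(t)]);Y=np.array([-X[1],X[0]])
g=np.array([.5241,.1263])-.018*X-.121*Y
s=ctrl.read_state();print(s['ft_force']);inc(s,[*g,.012],103.9)
E
```

```text
[0.03560241 0.22166277 0.0522368 ]
ee [ 0.57243915 -0.14319878  0.01246502] tool x at 104.1 shares [0.381 0.001 0.001] turn 0.007 clock 5.0
```

Next I'll push at about 5 mm per row, stopping about 10 mm before the expected contact with the bar.

Emit:
{"fn": "move_arm", "kwargs": {
  "increments": [
    [1, [0.03, 0, 0], 0.007],
    [1, [0.06, 0, 0], 0.007],
    [1, [0.075, 0, 0], 0.007],
    [1, [0.09, 0, 0], 0.007],
    [1, [0.105, 0, 0], 0.007],
    [1, [0.12, 0, 0], 0.007],
    [1, [0.135, 0, 0], 0.007],
    [1, [0.15, 0, 0], 0.007],
    [1, [0.165, 0, 0], 0.007],
    [1, [0.18, 0, 0], 0.007],
    [1, [0.195, 0, 0], 0.007],
    [1, [0.21, 0, 0], 0.007]
  ]
}}

```text
clock: 6.0
ee_pos: [0.5531, -0.0631, 0.0126]
tcp_rot: [1.94, 2.471, 0.0]
ft_force: [0.4, -2.5, -0.0]
grip_width: 0.0853
grasp_force: 1.6
```

Emit:
{"fn": "move_arm", "kwargs": {
  "increments": [
    [1, [0.015, 0, 0], 0],
    [1, [0.03, 0, 0], 0],
    [1, [0.045, 0, 0], 0],
    [1, [0.06, 0, 0], 0],
    [1, [0.075, 0, 0], 0],
    [1, [0.09, 0, 0], 0],
    [1, [0.105, 0, 0], 0],
    [1, [0.12, 0, 0], 0],
    [1, [0.13, 0, 0], 0],
    [1, [0.14, 0, 0], 0],
    [1, [0.145, 0, 0], 0],
    [1, [0.145, 0, 0], 0]
  ]
}}

```text
clock: 7.0
ee_pos: [0.5389, -0.0067, 0.0124]
tcp_rot: [-1.939, -2.471, 0.0]
ft_force: [-0.7, -0.4, 0.9]
grip_width: 0.0854
grasp_force: 0.0
```

```bash
python3 - <<'E'
from h import *;from bench import ctrl
t=np.radians(13.9);X=np.array([np.cos(t),np.sin(t)]);Y=np.array([-X[1],X[0]])
g=np.array([.5241,.1263])-.018*X-.121*Y
s=ctrl.read_state();print(s['ft_force']);inc(s,[*g,.012],103.9)
c=ctrl.capture('scene');cv2.imwrite('pics/s4.png',cv2.resize(c['color'][130:310,180:400],None,fx=3,fy=3))
E
```

```text
[-0.70925909 -0.38421529  0.87978336]
ee [ 0.5388698  -0.00667234  0.01240499] tool x at 103.75 shares [ 0.029 -0.001  0.001] turn -0.005 clock 7.0
```

View pics/s4.png

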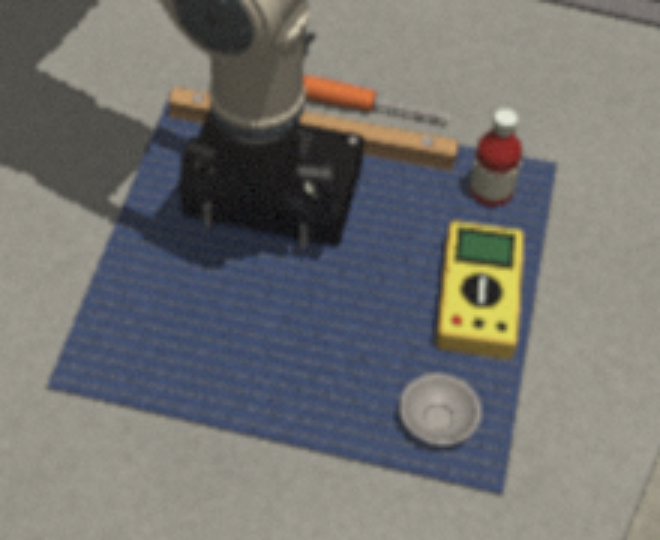

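The radio is square to the bar and close to it, with its top edge near crop (355,135). I'll press on gently until the force rises.

Emit:
{"fn": "move_arm", "kwargs": {
  "increments": [
    [1, [0.005, 0, 0], 0],
    [1, [0.01, 0, 0], 0],
    [1, [0.014, 0, 0], 0],
    [1, [0.018, 0, 0], 0],
    [1, [0.022, 0, 0], 0],
    [1, [0.026, 0, 0], 0],
    [1, [0.026, 0, 0], 0]
  ]
}}

```text
clock: 7.63
ee_pos: [0.5366, 0.0033, 0.0124]
tcp_rot: [-1.939, -2.471, 0.0]
ft_force: [-0.3, 0.4, 0.4]
grip_width: 0.0856
grasp_force: 0.0
```

Emit:
{"fn": "move_arm", "kwargs": {
  "increments": [
    [1, [0.002, 0, 0], 0],
    [1, [0.004, 0, 0], 0],
    [1, [0.006, 0, 0], 0],
    [1, [0.006, 0, 0], 0]
  ]
}}

```text
clock: 7.97
ee_pos: [0.5362, 0.0053, 0.0125]
tcp_rot: [-1.94, -2.471, -0.0]
ft_force: [-0.0, -0.5, -1.0]
grip_width: 0.0853
grasp_force: 0.5
```

No contact force yet, so I'll keep going in 1 mm steps.

Emit:
{"fn": "move_arm", "kwargs": {
  "increments": [
    [1, [0.0025, 0, 0], 0],
    [1, [0.005, 0, 0], 0],
    [1, [0.0075, 0, 0], 0],
    [1, [0.01, 0, 0], 0]
  ]
}}

```text
clock: 8.3
ee_pos: [0.536, 0.008, 0.0127]
tcp_rot: [1.936, 2.472, -0.001]
ft_force: [2.2, -20.3, -0.0]
grip_width: 0.0853
grasp_force: 9.7
```

Emit:
{"fn": "move_arm", "kwargs": {
  "increments": [
    [1, [0.0025, 0, 0], 0],
    [1, [0.005, 0, 0], 0],
    [1, [0.005, 0, 0], 0]
  ]
}}

```text
clock: 8.55
ee_pos: [0.5359, 0.0081, 0.013]
tcp_rot: [1.934, 2.47, -0.003]
ft_force: [2.5, -26.3, 0.7]
grip_width: 0.0855
grasp_force: 13.4
```

The force has reached 26 N, so the radio is against the bar. I'll back off, rise clear and check.

Emit:
{"fn": "move_arm", "kwargs": {
  "increments": [
    [1, [-0.02, 0, 0], 0],
    [1, [-0.07, 0, 0], 0],
    [1, [-0.15, 0, 0], 0],
    [1, [-0.24, 0, 0], 0],
    [1, [-0.33, 0, 0], 0],
    [1, [-0.42, 0, 0], 0],
    [1, [-0.51, 0, -0.05], 0],
    [1, [-0.59, 0, -0.1], 0],
    [1, [-0.67, 0, -0.15], 0],
    [1, [-0.75, 0, -0.2], 0],
    [1, [-0.75, 0, -0.2], 0],
    [1, [-0.75, 0, -0.2], 0]
  ]
}}

```text
clock: 9.55
ee_pos: [0.607, -0.282, 0.0938]
tcp_rot: [1.941, 2.467, 0.002]
ft_force: [-1.3, 0.6, -0.5]
grip_width: 0.0855
grasp_force: 0.0
```

```bash
python3 - <<'E'
from h import *;from bench import ctrl
s=ctrl.read_state();inc(s,s['ee_pos'],103.9)
c=ctrl.capture('scene');np.savez('s5.npz',**c);a=cv2.resize(c['color'][145:225,210:350],None,fx=5,fy=5);cv2.imwrite('pics/s5.png',a)
d=ctrl.capture('top');np.savez('t5.npz',**d);cv2.imwrite('pics/t5.png',cv2.resize(d['color'][130:260,180:330],None,fx=4,fy=4))
E
```

```text
ee [ 0.60697181 -0.28204886  0.09375437] tool x at 103.6 shares [0. 0. 0.] turn -0.01 clock 9.55
```

View pics/s5.png

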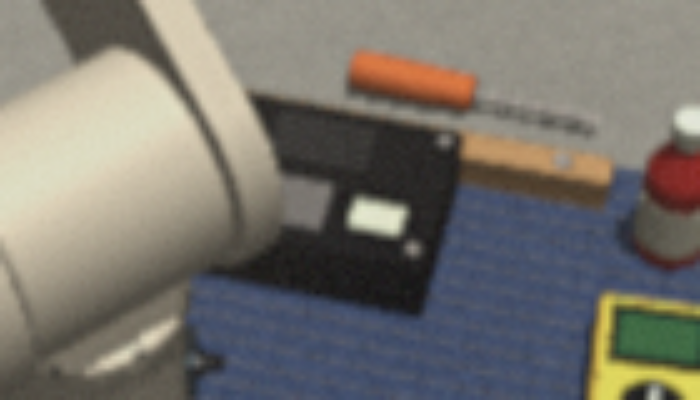

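View pics/t5.png

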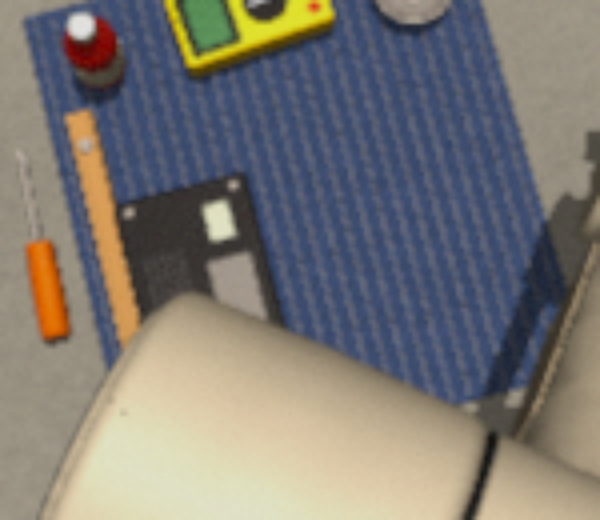

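The right end looks flush: the top-right corner at crop (460,135) meets the bar in the scene view. The arm hides the left end, so I'll swing it further away and measure both ends.

Emit:
{"fn": "move_arm", "kwargs": {
  "increments": [
    [1, [-0.6, -0.4, -0.3], 0],
    [1, [-0.6, -0.4, -0.3], 0],
    [1, [-0.6, -0.4, -0.3], 0],
    [1, [-0.6, -0.4, -0.3], 0],
    [1, [-0.6, -0.4, -0.3], 0],
    [1, [-0.6, -0.4, -0.3], 0],
    [1, [-0.6, -0.4, -0.3], 0],
    [1, [-0.6, -0.4, -0.3], 0],
    [1, [-0.6, -0.4, -0.3], 0],
    [1, [-0.6, -0.4, -0.3], 0]
  ]
}}

```text
clock: 10.48
ee_pos: [0.5073, -0.5507, 0.2113]
tcp_rot: [-1.939, -2.469, -0.001]
ft_force: [0.3, 0.4, -0.4]
grip_width: 0.0856
grasp_force: 0.0
```

```bash
python3 - <<'E'
from h import *;from bench import ctrl
np.set_printoptions(precision=4,suppress=True)
t=np.radians(13.9);B=np.c_[[np.cos(t),np.sin(t)],[-np.sin(t),np.cos(t)]]
c=ctrl.capture('top');np.savez('t6.npz',**c)
h=cv2.cvtColor(c['color'],cv2.COLOR_BGR2HSV);H,S,V=[h[...,i].astype(int) for i in range(3)]
m=(((V<75)&(S<110)|(S<70)&(V<255))*255).astype(np.uint8)
m=cv2.morphologyEx(m,cv2.MORPH_OPEN,np.ones((3,3)))
r=rect(c,m,.056,(206,165),(258,240));print(r[0],r[1],r[2],(r[3]-[.5241,.1263])@B)
cv2.imwrite('pics/t6.png',np.vstack([cv2.resize(c['color'][150:250,180:280],None,fx=3,fy=3,interpolation=0),cv2.cvtColor(cv2.resize(m[150:250,180:280],None,fx=3,fy=3,interpolation=0),8)]))
E
```

```text
[0.5126 0.0675] [np.float32(0.10737203), np.float32(0.16978784)] 13.8941145 [[-0.1102 -0.0006]
 [-0.1102 -0.108 ]
 [ 0.0596 -0.108 ]
 [ 0.0596 -0.0007]]
```

View pics/t6.png

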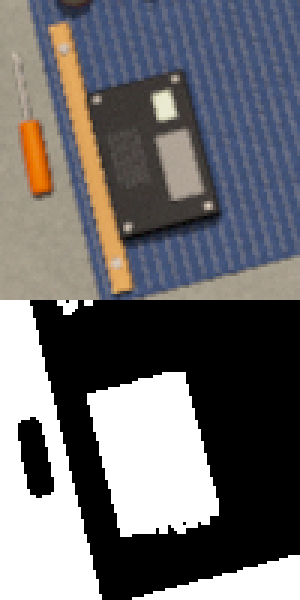

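The radio lies flat and parallel to the bar. Its top side is within about 1 mm of the bar face, from (88,395) to (120,535) in the mask, and well inside the bar's ends. The arm is clear, so I'll hand in.

```bash
python3 -c "
from bench import ctrl
print(ctrl.close_job())"
```

```text
the job is handed in; nothing more can be done
None
```

The radio lies face down with its top side flush against the stop bar (measured within about 1 mm at both ends), the arm did not touch the bystanders, and the job was handed in at about 10.5 s; no verdict came back.

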